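# Fit the lid thermometer in its collet gland

## Robot

A 6-joint arm with a two-finger parallel gripper is mounted at the origin on the work surface. World frame = base frame: x ahead of the robot, y to its left, z up, the work surface at z = 0. Lengths are in mm, angles in rad, forces in N, time in s.
With the tool pointing down it reaches from about 400 to 925 mm from the base axis. Payload 12.5 kg.
Tool frame: the origin (TCP) lies at the very end of the fingers, on their centre line; the grasp point (between the pads) lies 19 mm behind it; y points along the fingers, z is the direction in which the jaws open and shut, and the axes are right-handed (so a half turn about y gives the same grasp; the last joint's range is limited). The gripper opens to 95 mm and grips with 3 to 60 N. Pads are 20 mm wide; open, the fingers measure 119 mm over their backs; the gripper's body (75 mm by 180 mm) begins 59 mm behind the grasp point.
Start: joints at [1.083, 0.491, 1.559, -0, 1.092, -0.106], TCP at [232.855, 580.022, 214.661] pointing down, gripper open.
Joint ranges: [-3.1, 3.1], [-0.84, 2.19], [0.05, 2.79], [-1.13, 4.28], [0.06, 2.93], [-2.69, 2.69]. Speed limits (rad/s): [2.22, 2.22, 2.79, 3.14, 3.14, 3.14].

## Interface

Orientations are given as a 3x3 rotation matrix whose columns are the frame's x, y, z axes.
In Python, from plant import get_state, get_image, ctrl gives the robot as it stands.
- The arm moves only by the tool arm_command, never from a script. Its argument "increments" is a list of rows, each a list of 3 entries, a list of its own where there are three numbers: the opening, from 0 (shut) to 1 (fully open), then the shift along the tool's x, y, z in mm, then the turn, a rotation vector about the tool's x, y, z in rad. In form: [[gripper, [tx, ty, tz], [ax, ay, az]], ...]. A call has 1 to 8 rows; each row shifts and turns the commanded pose from where the row before left it, along the tool's axes as they then stand; what a row does not reach is not made up. A row lasts 1/8 s, in which the tool goes at most 62.5 mm and 10.7 degrees, less where a joint would pass 70% of its speed; a pose out of reach is approached as far as the arm can. A call with a gripper value outside its range is refused whole. The fingers move at their own pace and stop on an object; the grip force is fixed at half the most. Time passes only in rows, so rows that do not move let the fingers close. It gives the time, the measured TCP pose, the force and the opening at its end, in the units of the state.
- get_state(): the state, without advancing time (a new reading comes with each control period).
- get_image(name): name is "scene" or "side" or "wrist"; returns a dict with "image" (400x640x3 uint8, red, green, blue), "z_map" (400x640 float32, mm along the optical axis (not along the pixel's ray), 0 where there is no reading), "fx", "fy", "cx", "cy" (pixels), "position" and "orientation" of the camera in the world. Camera axes: x right, y up, looking along -z (the intrinsics and any distortion apply to the point x, -y, -z); pixel columns grow to the right and rows downward; lengths in mm; the calibration is good to about 2 mm. The wrist camera is an equidistant fisheye: a pixel r from the principal point sees the ray r / f radians off the axis. A picture is of the moment at which its call begins.
- ctrl.finish_job(): hands the job in, once; it reports no verdict.
The state is a dict: "time_s": time; "qpos": joint angles; "qvel": joint speeds; "effort": joint torques, N m; "eef_pos": TCP position; "orientation": TCP orientation; "force": force on the tool from outside, world axes, zero at the start; "ft_torque": the same for the moment, N m; "width": opening from 0.0 (shut) to 1.0 (fully open).
Only numpy, scipy, OpenCV 4.12 (cv2) and the standard library are available. Lean on these libraries where they do the work, as an engineer would, in place of code of your own. Each camera call takes 0.05 s, during which the arm holds its last target.

## Task

Take the yellow dial thermometer from the rack and push its stem gently down into the gland on the pot lid until its shoulder sits flat on the gland nut. Then turn the nut clockwise by its tommy bar until the collet inside clearly grips the stem: nipped up snug, not wrenched tight. Leave the other thermometers and the bowl where they are.

Things in the scene. Friction and masses are not known exactly. Their poses are not given: they have to be found in the camera images.
- yellow_dial (a point): Centre of the dial case of the yellow-rimmed thermometer, the one to fit: an upright disc 46 mm across, 16 mm thick, flat faces looking along the point's x (white face on +x); grip it across the 16 mm. z points up the stem. 37 mm below this point is the shoulder, the flat underside of a 20 mm wide neck; then the stem, 8 mm thick. Stands in a rack hole, lifts straight out. 80 to 160 g.
- yellow_tip (a point): Rounded lower tip of the yellow thermometer's stem, 66 mm below the shoulder and 103 mm below the dial centre, on the same axis. In the rack the stem hangs free in an 11.5 mm hole, the shoulder resting on the plate.
- red_dial (a point): The same point of the red-rimmed thermometer, of the same size, to be left in the rack.
- blue_dial (a point): The same point of the blue-rimmed thermometer, of the same size, to be left in the rack.
- rack: Fixed sheet-metal rack, 250 mm long along its y axis, 60 mm deep; its plate is 80 mm high with three holes 75 mm apart on the centre line. Origin: centre of its underside.
- pot: Fixed low steel pot, 260 mm across, with a closed flat lid, top 101 mm above the worktop; two side loops along the pot's x axis reach 170 mm from the centre; two lid loops 25 mm high stand 108 mm from the centre along its y axis. The gland stands on the lid's centre. Origin: centre of its underside.
- gland_mouth (a point): Centre of the 10 mm hole in the flat top of the gland nut, 52 mm above the lid; z up along the gland's axis. The stem goes in here. From 36 mm down a rubber ring drags on it with about 5 to 10 N, so it must be pushed home. When home, the dial centre is 37 mm above this point. Forcing it with more than about 40 N bends the stem. The nut is 38 mm across.
- bar_a (a point): Point on one arm of the nut's tommy bar, 80 mm from the gland's axis, at the centre of the 10 mm round bar, 42 mm above the lid; x runs along the bar. The bar is level, passes straight through the nut and ends in 15 mm black balls 100 mm from the axis. Turned clockwise seen from above, the nut tightens; it does not rise or sink.
- bar_b (a point): The same point on the opposite arm. The nut turns with a steady drag of 0.45 N m (5 to 6 N here); let go, it stays, or springs back a hair. After an unknown 0.25 to 1.25 rad the collet bites and the torque climbs by 5 to 6 N m per rad. Snug is about 1.2 N m in all while turning (14 to 15 N here; 3 or 4 N less is felt when pausing); beyond about 1.6 N m (20 N) the stem is soon crushed.
- bowl: Loose red plastic bowl, 100 mm across and 45 mm high. Origin: centre of its underside.
- collet: The collet inside the gland, unseen: four brass spring fingers that the nut presses on the stem from four sides. Fixed to the pot, axes as the pot's; origin on the pot's axis at the worktop.
Not all that is in view belongs to the job. Leave any turquoise look-alike of the part that bears yellow_dial alone.

How it is judged:
By the outcome, as a careful person would: the job done as asked, in the order asked, and still so for the second after the job is handed in, with the robot touching nothing.
It also fails if it takes over 70 s, if anything falls off the work surface, if the arm or the gripper's body presses on something with over 40 N, if the wrist force passes 120 N, or if a joint passes its speed limit or range.

## Working session

There is one attempt and no reset: what is moved stays moved. The work goes in short steps, Python scripts to look and compute and a tool call to move; the robot and the scene stay as the last step left them, time stands still between calls to the robot, and variables do not carry over. Pictures are saved under pics/ and viewed, and the job is handed in when it is done.

Besides the shell and the picture viewer there is one more tool, called as name(argument=value, ...) on one line, values as JSON. arm_command: Moves the arm, as the interface text tells. Its arguments: {"type":"object","properties":{"increments":{"type":"array"}},"required":["increments"]}

```bash
mkdir -p pics; ls; cat > h.py <<'E'
import numpy as np,cv2
from plant import get_state,get_image,ctrl
def snap(n,tag):
    d=get_image(n); cv2.imwrite(f'pics/{tag}.png',cv2.cvtColor(d['image'],cv2.COLOR_RGB2BGR)); np.save(f'pics/{tag}.npy',d,allow_pickle=True); return d
def load(tag): return np.load(f'pics/{tag}.npy',allow_pickle=True).item()
E
python3 - <<'E'
from h import *
s=get_state(); print(s)
for n in('scene','side','wrist'):
    d=snap(n,n+'0'); print(n,{k:v for k,v in d.items() if k not in('image','z_map')})
E
```

```text
pics
{'time_s': 0.0, 'qpos': array([ 1.08340468e+00,  4.91549721e-01,  1.55943662e+00, -1.44847815e-05,
        1.09168553e+00, -1.05602325e-01]), 'qvel': array([ 0.00144293, -0.00109224,  0.00207974,  0.00046266,  0.00035896,
       -0.00015076]), 'effort': array([-2.79250850e-05, -6.12619114e+01, -2.58198380e+01,  6.92574657e-02,
        4.81156097e-02, -1.01840021e-04]), 'eef_pos': array([232.73665668, 579.79810205, 214.07227502]), 'orientation': array([[ 9.28001917e-01, -4.94064997e-04,  3.72575089e-01],
       [-3.72575403e-01, -9.59570207e-04,  9.28001427e-01],
       [-1.00981067e-04, -9.99999418e-01, -1.07455946e-03]]), 'force': array([0.19425962, 0.14858516, 0.44918437]), 'ft_torque': array([ 0.00620602, -0.0495124 , -0.00552408]), 'width': 1.0000318093117444}
scene {'fx': 406.27979390750374, 'fy': 406.27979390750374, 'cx': 323.99675457186754, 'cy': 199.56193319885134, 'position': array([927.30419517, 478.02199854, 824.60645589]), 'orientation': array([[-0.84525549, -0.42176059,  0.32811761],
       [ 0.53419907, -0.65175761,  0.53837103],
       [-0.01321053,  0.63034119,  0.77620581]])}
side {'fx': 486.1173672761452, 'fy': 486.1173672761452, 'cx': 316.5853021807649, 'cy': 202.5538943484623, 'position': array([ 130.6986577 , -753.17951623,  806.84764768]), 'orientation': array([[ 8.44102555e-01,  3.23673543e-01, -4.27464987e-01],
       [-5.36181448e-01,  5.08697224e-01, -6.73599725e-01],
       [-5.76157614e-04,  7.97786044e-01,  6.02940375e-01]])}
wrist {'fx': 309.70691628693146, 'fy': 309.70691628693146, 'cx': 314.88139842313046, 'cy': 204.791649092166, 'position': array([160.32128529, 610.63339474, 384.61502103]), 'orientation': array([[ 0.37206846, -0.89095801, -0.26030537],
       [ 0.92820445,  0.35676071,  0.10563281],
       [-0.00124767, -0.28091924,  0.9597306 ]])}
```

View pics/scene0.png

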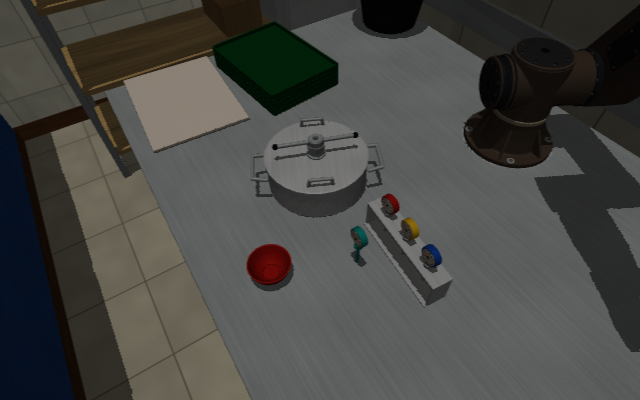

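View pics/side0.png

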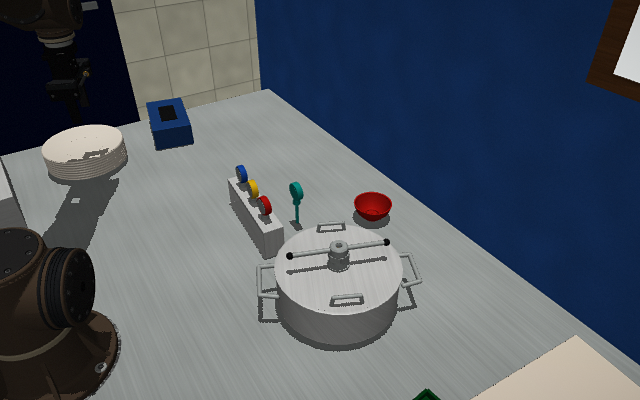

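View pics/wrist0.png

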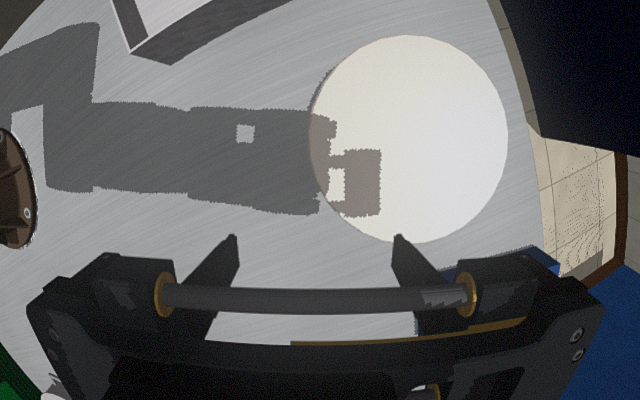

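The scene view has the rack dials red (390,203), yellow (410,229) and blue (431,255), the gland nut (316,140) with balls at (275,147) and (355,135), the turquoise decoy (358,240) and the bowl (270,265). The side view shows the same things, with yellow at (253,189), the nut at (338,248) and balls at (290,256) and (387,242).

```bash
cat >> h.py <<'E'
def ray(d,u,v):
    p=np.array([(u-d['cx'])/d['fx'],-(v-d['cy'])/d['fy'],-1.0]); r=d['orientation']@p
    return d['position'],r
def onz(d,u,v,z):
    c,r=ray(d,u,v); return c+r*(z-c[2])/r[2]
def dep(d,u,v):
    c,r=ray(d,u,v); return c+r*d['z_map'][int(round(v)),int(round(u))]
def cloud(d,m):
    v,u=np.nonzero(m&(d['z_map']>0)); z=d['z_map'][v,u]
    P=np.stack([(u-d['cx'])/d['fx'],-(v-d['cy'])/d['fy'],-np.ones(len(u))])*z
    return (d['position'][:,None]+d['orientation']@P).T
def tri(a,b):
    A=[];B=[]
    for c,r in(a,b):
        r=r/np.linalg.norm(r);M=np.eye(3)-np.outer(r,r);A.append(M);B.append(M@c)
    return np.linalg.solve(sum(A),sum(B))
E
python3 - <<'E'
from h import *
np.set_printoptions(precision=1,suppress=True)
rng={'yellow':(18,32),'red':(-6,6),'blue':(105,125),'turq':(82,96)}
S=load('scene0');D=load('side0')
box={'scene0':{'all':(180,280,340,450)},'side0':{'all':(155,240,225,310)}}
R={}
for tag in('scene0','side0'):
    d=load(tag);h=cv2.cvtColor(d['image'],cv2.COLOR_RGB2HSV).astype(int);r0,r1,c0,c1=box[tag]['all']
    for n,(a,b) in rng.items():
        H=h[...,0].copy();H[H>170]-=180
        m=(H>=a)&(H<=b)&(h[...,1]>120)&(h[...,2]>50);k=np.zeros_like(m);k[r0:r1,c0:c1]=1;m&=k
        v,u=np.nonzero(m);P=cloud(d,m)
        R[tag,n]=(u.mean(),v.mean());print(tag,n,m.sum(),u.mean(),v.mean(),u.min(),u.max(),v.min(),v.max(),np.median(P,0),np.percentile(P[:,2],[3,97]))
for n in rng: print(n,tri(ray(S,*R['scene0',n]),ray(D,*R['side0',n])))
for n,a,b in(('ball1',(275,147),(387,242)),('ball2',(355,135),(290,256)),('nut',(316,137),(338.5,246))):
    print(n,tri(ray(S,*a),ray(D,*b)),dep(S,*a),dep(D,*b))
for n,d,s in(('scene',S,(slice(110,180),slice(250,390))),('side',D,(slice(215,290),slice(255,425)))):
    cv2.imwrite(f'pics/crop_{n}.png',cv2.cvtColor(cv2.resize(d['image'][s],None,fx=4.6,fy=4.6,interpolation=cv2.INTER_CUBIC),cv2.COLOR_RGB2BGR))
cv2.imwrite('pics/crop_rack.png',cv2.cvtColor(np.hstack([cv2.resize(S['image'][185:305,345:455],(400,436)),cv2.resize(D['image'][155:265,220:320],(396,436))]),cv2.COLOR_RGB2BGR))
E
```

```text
scene0 yellow 159 412.1635220125786 226.62264150943398 403 418 218 237 [520.6 160.6 136. ] [ 73.7 141.5]
scene0 red 127 391.81102362204723 202.4724409448819 354 405 194 237 [513.9  86.6 136.5] [107.2 142. ]
scene0 blue 153 434.24183006535947 252.72549019607843 425 441 244 263 [526.2 232.5 137.3] [ 62.1 142.3]
scene0 turq 131 360.5267175572519 234.38167938931298 353 367 226 246 [615.6 110.5 122.9] [ 74.5 127.4]
side0 yellow 132 253.37878787878788 188.3181818181818 246 258 179 198 [515.2 134.7 128.9] [ 97.1 139.5]
side0 red 140 265.6714285714286 204.55714285714285 257 271 196 215 [509.9  61.1 129. ] [ 98.5 138.9]
side0 blue 109 242.59633027522935 173.0091743119266 236 247 165 182 [521.7 209.8 128.6] [103.5 139.8]
side0 turq 248 296.1693548387097 196.38306451612902 290 302 182 223 [608.9  96.4 102.3] [  9.9 124.6]
yellow [516.  150.4 119. ]
red [511.   75.6 119. ]
blue [522.  224.4 120.7]
turq [605.7  94.5  93. ]
ball1 [ 651.3 -200.1  141.4] [ 652.5 -194.5  146.2] [ 648.6 -204.4  146.2]
ball2 [ 463.6 -129.2  141. ] [ 468.4 -122.2  148.6] [ 460.6 -135.8  147.8]
nut [ 554.5 -166.   151.6] [ 553.7 -166.4  150.8] [ 564.3 -153.4  137.2]
```

View pics/crop_scene.png

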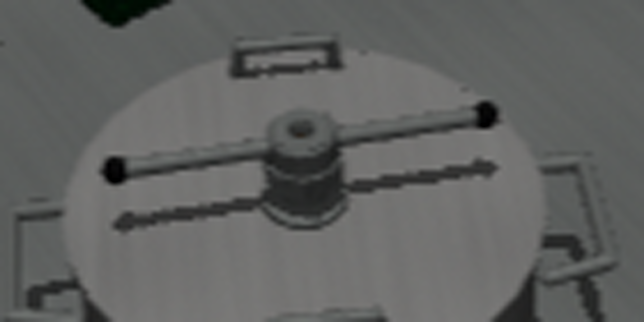

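View pics/crop_side.png

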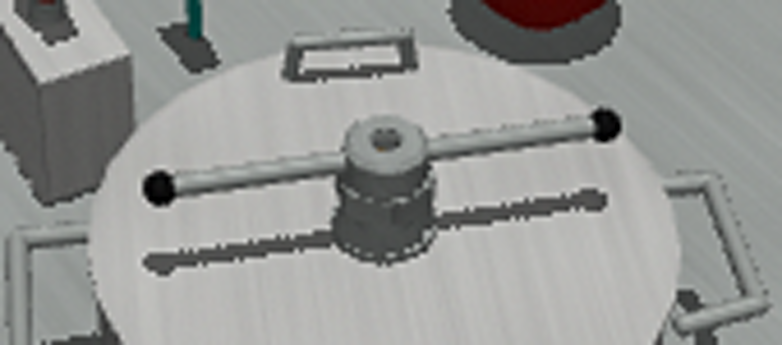

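View pics/crop_rack.png

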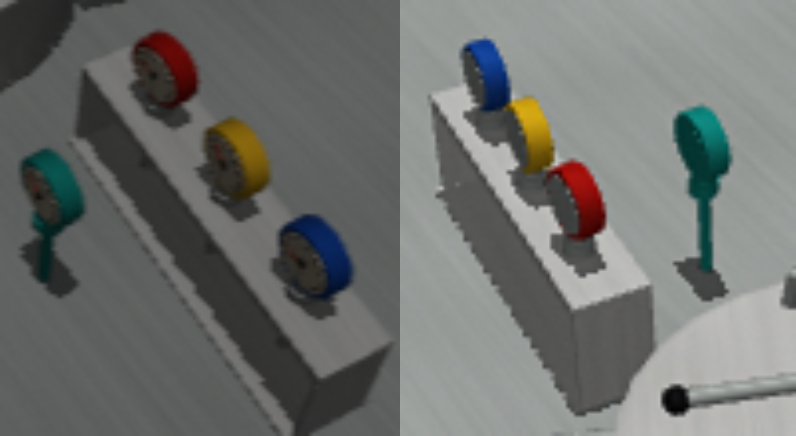

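arm_command(increments=[[1,[42,-6,-29],[0,0,0]],[1,[42,-6,-29],[0,0,0]],[1,[42,-6,-29],[0,0,0]],[1,[42,-6,-29],[0,0,0]],[1,[42,-6,-29],[0,0,0]],[1,[42,-6,-29],[0,0,0]],[1,[42,-6,-29],[0,0,0]],[1,[42,-6,-29],[0,0,0]]])

```text
time_s: 1.15
eef_pos: [458.9, 238.0, 262.8]
orientation: [[0.928, 0.0, 0.373], [-0.373, 0.0, 0.928], [-0.0, -1.0, 0.0]]
force: [1.6, 0.5, -0.3]
width: 0.998
```

arm_command(increments=[[1,[42,0,-29],[0,0,0]],[1,[42,0,-29],[0,0.18,0]],[1,[0,0,0],[0,0.18,0]],[1,[0,0,0],[0,0.18,0]],[1,[0,0,0],[0,0.18,0]],[1,[0,0,0],[0,0.18,0]],[1,[0,0,0],[0,0.18,0]],[1,[0,0,0],[0,0.18,0]]])

```text
time_s: 2.15
eef_pos: [514.5, 154.4, 262.5]
orientation: [[-0.077, -0.0, 0.997], [-0.997, 0.0, -0.077], [0.0, -1.0, -0.0]]
force: [0.2, 0.4, -0.9]
width: 1.002
```

```bash
cat >> h.py <<'E'
def wray(d,u,v):
    x=u-d['cx'];y=v-d['cy'];r=np.hypot(x,y);t=r/d['fx'];s=np.sin(t)/max(r,1e-9)
    return d['position'],d['orientation']@np.array([x*s,-y*s,-np.cos(t)])
def wonz(d,u,v,z):
    c,r=wray(d,u,v);return c+r*(z-c[2])/r[2]
def psi(s): return np.arctan2(s['orientation'][1,2],s['orientation'][0,2])
def st():
    s=get_state();np.set_printoptions(precision=2,suppress=True)
    print('t %.2f'%s['time_s'],'p',s['eef_pos'],'psi %.3f'%psi(s),'F',s['force'],'T',s['ft_torque'],'w %.3f'%s['width'],'yaxis',s['orientation'][:,1]);return s
E
python3 - <<'E'
from h import *
st();d=snap('wrist','w1');print(d['position'],d['orientation'])
cv2.imwrite('pics/w1.png',cv2.cvtColor(cv2.resize(d['image'],None,fx=1.25,fy=1.25,interpolation=cv2.INTER_CUBIC),cv2.COLOR_RGB2BGR))
E
```

```text
t 2.15 p [514.47 154.38 262.47] psi -0.077 F [ 0.15  0.42 -0.94] T [-0.08  0.06  0.02] w 1.002 yaxis [-0.  0. -1.]
[522.1  234.83 432.93] [[ 1.    0.07  0.02]
 [-0.08  0.96  0.28]
 [-0.   -0.28  0.96]]
```

View pics/w1.png

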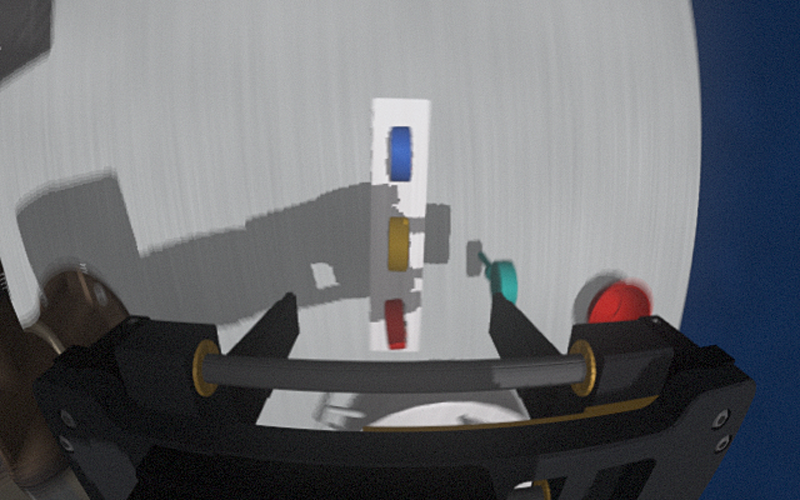

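The wrist view shows yellow at (398,244) of the enlarged picture, with blue at (400,153) and red at (396,324). All three are nearly aligned with the rack and sit between the fingers.

```bash
python3 - <<'E'
from h import *
np.set_printoptions(precision=2,suppress=True)
d=load('w1');h=cv2.cvtColor(d['image'],cv2.COLOR_RGB2HSV).astype(int);H=h[...,0]
for n,(a,b) in {'yellow':(15,35),'blue':(105,125)}.items():
    m=(H>=a)&(H<=b)&(h[...,1]>110)&(h[...,2]>40);m[:, :290]=0;m[:,345:]=0;m[230:]=0
    v,u=np.nonzero(m)
    for z in(117,125,140):
        P=np.array([wonz(d,x,y,z)[:2] for x,y in zip(u,v)]).astype(np.float32)
        print(n,len(u),z,cv2.minAreaRect(P),P.mean(0))
    Q=[]
    for x,y in zip(u,v):
        c,r=wray(d,x,y);zm=d['z_map'][y,x]
        if zm>0:
            f=-d['orientation'][:,2];Q.append(c+r*zm/(r@f))
    Q=np.array(Q);Q=Q[Q[:,2]>105];q=Q[:,:2]-Q[:,:2].mean(0);w,V=np.linalg.eigh(q.T@q)
    print('3d',Q.mean(0),Q.min(0),Q.max(0),'long axis',V[:,1],len(Q), 'rect',cv2.minAreaRect(Q[:,:2].astype(np.float32)))
S=load('scene0');D=load('side0')
print('hole',tri(ray(S,315.0,138.0),ray(D,338.7,245.2)),onz(S,315,138,153),onz(D,338.7,245.2,153))
for n,d,r,f in(('sc',S,(110,180,250,390),1),('si',D,(215,290,255,425),1)):
    g=d['image'].max(2);k=np.zeros_like(g);k[r[0]:r[1],r[2]:r[3]]=1
    m=((g<45)&(k>0)).astype(np.uint8);nn,l,s,c=cv2.connectedComponentsWithStats(m)
    for i in range(1,nn):
        if s[i,4]>8: print(n,s[i],c[i],onz(d,*c[i],143))
E
```

```text
yellow 633 117 ((519.1953125, 152.3449249267578), (45.83875274658203, 15.841715812683105), 85.42530822753906) [519.13 153.  ]
yellow 633 125 ((519.2689208984375, 154.43353271484375), (44.67802047729492, 15.440559387207031), 85.42537689208984) [519.2  155.07]
yellow 633 140 ((519.4068603515625, 158.3496856689453), (42.50167465209961, 14.68842601776123), 85.42536926269531) [519.34 158.95]
3d [519.3  157.86 135.34] [509.88 131.86 116.24] [528.4  175.65 141.72] long axis [0.11 0.99] 628 rect ((518.9288940429688, 153.7710723876953), (43.42068862915039, 15.110355377197266), 83.97745513916016)
blue 601 117 ((526.8052368164062, 227.5921630859375), (42.948158264160156, 15.141410827636719), 85.58321380615234) [526.51 227.8 ]
blue 601 125 ((526.6860961914062, 227.77536010742188), (41.86064529418945, 14.758033752441406), 85.58329010009766) [526.4  227.98]
blue 601 140 ((526.4628295898438, 228.11895751953125), (39.821529388427734, 14.039153099060059), 85.58336639404297) [526.19 228.31]
3d [526.25 228.23 136.59] [518.24 206.64 124.71] [534.08 248.96 141.68] long axis [0.08 1.  ] 599 rect ((526.468
[... 262 characters left out ...]
 24] [355.17 134.5 ] [ 463.17 -128.48  143.  ]
sc [307 141  17   7  52] [315.21 144.88] [ 565.73 -150.87  143.  ]
sc [272 144   6   6  23] [274.57 146.7 ] [ 651.58 -199.25  143.  ]
sc [307 147  18   9  86] [315.81 151.38] [ 576.28 -130.9   143.  ]
sc [368 162   9   4  21] [372.67 163.1 ] [485.73 -25.59 143.  ]
sc [258 171   9   3  12] [262.25 172.33] [ 715.06 -139.6   143.  ]
sc [358 170   8  10  39] [362.82 176.23] [529.05  -4.49 143.  ]
sc [375 170   6  10  27] [377.7  174.37] [497.41   9.24 143.  ]
sc [269 176   4   4  10] [270. 178.] [ 708.23 -114.32  143.  ]
si [384 239   6   7  32] [386.31 241.78] [ 650.34 -200.5   143.  ]
si [286 253   7   7  36] [289.08 255.64] [ 462.  -129.4  143. ]
```

arm_command(increments=[[1,[1.6,14,4.9],[0,0,0]],[1,[0,40,0],[0,0,0]],[1,[0,40,0],[0,0,0]],[1,[0,40,0],[0,0,0]],[1,[0,30.5,0],[0,0,0]],[1,[0,0,0],[0,0,0]]])

```text
time_s: 2.95
eef_pos: [518.2, 152.1, 95.7]
orientation: [[-0.068, -0.005, 0.998], [-0.998, -0.001, -0.068], [0.001, -1.0, -0.005]]
force: [0.2, 0.1, -0.4]
width: 1.0
```

arm_command(increments=[[0,[0,0,0],[0,0,0]],[0,[0,0,0],[0,0,0]],[0,[0,0,0],[0,0,0]],[0,[0,0,0],[0,0,0]],[0,[0,0,0],[0,0,0]],[0,[0,0,0],[0,0,0]]])

```text
time_s: 3.7
eef_pos: [519.3, 152.5, 98.2]
orientation: [[-0.071, 0.0, 0.997], [-0.997, 0.0, -0.071], [-0.0, -1.0, 0.0]]
force: [-0.1, 0.4, 0.2]
width: 0.422
```

```bash
python3 - <<'E'
from h import *
st();d=snap('wrist','w2');snap('scene','s2')
E
```

```text
t 3.70 p [519.34 152.48  98.2 ] psi -0.071 F [-0.05  0.44  0.18] T [-0.1   0.08  0.02] w 0.422 yaxis [ 0.  0. -1.]
```

View pics/w2.png

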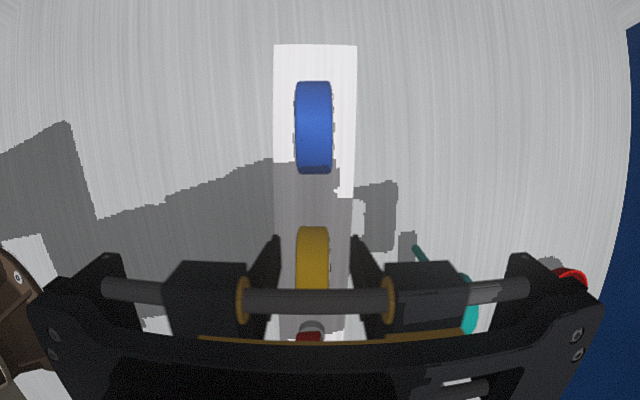

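The fingers are still closing, with yellow (312,258) centred between them at (263,258) and (360,258). Keep closing.

arm_command(increments=[[0,[0,0,0],[0,0,0]],[0,[0,0,0],[0,0,0]],[0,[0,0,0],[0,0,0]],[0,[0,0,0],[0,0,0]],[0,[0,0,0],[0,0,0]]])

```text
time_s: 4.42
eef_pos: [519.3, 152.5, 98.1]
orientation: [[-0.071, -0.0, 0.997], [-0.997, 0.0, -0.071], [-0.0, -1.0, -0.0]]
force: [0.5, 0.4, -0.8]
width: 0.17
```

```bash
python3 - <<'E'
from h import *
st();d=snap('wrist','w3')
E
```

```text
t 4.42 p [519.29 152.48  98.08] psi -0.071 F [ 0.53  0.4  -0.83] T [-0.11  0.13  0.03] w 0.170 yaxis [-0.  0. -1.]
```

View pics/w3.png

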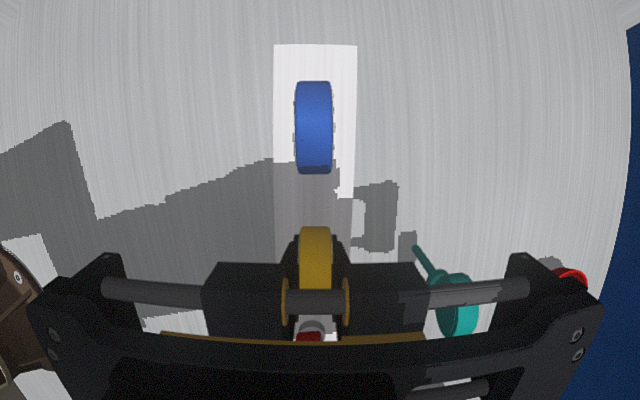

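Gripped at 0.17 × 95 = 16.1 mm. Lift straight out.

arm_command(increments=[[0,[0,-8,0],[0,0,0]],[0,[0,-15,0],[0,0,0]],[0,[0,-25,0],[0,0,0]],[0,[0,-30,0],[0,0,0]],[0,[0,-30,0],[0,0,0]],[0,[0,-30,0],[0,0,0]],[0,[0,-29,0],[0,0,0]],[0,[0,0,0],[0,0,0]]])

```text
time_s: 5.48
eef_pos: [519.9, 152.6, 267.9]
orientation: [[-0.071, 0.005, 0.997], [-0.997, 0.001, -0.071], [-0.001, -1.0, 0.005]]
force: [-1.0, 0.2, -1.3]
width: 0.168
```

```bash
python3 - <<'E'
from h import *
st();d=snap('scene','s4');e=snap('side','d4')
a=cv2.resize(d['image'][100:300,240:470],(400,348),interpolation=cv2.INTER_CUBIC);b=cv2.resize(e['image'][100:300,200:430],(400,348),interpolation=cv2.INTER_CUBIC)
cv2.imwrite('pics/c4.png',cv2.cvtColor(np.hstack([a,b]),cv2.COLOR_RGB2BGR))
E
```

```text
t 5.47 p [519.89 152.58 267.88] psi -0.071 F [-0.98  0.22 -1.32] T [-0.13  0.   -0.02] w 0.168 yaxis [ 0.  0. -1.]
```

View pics/c4.png

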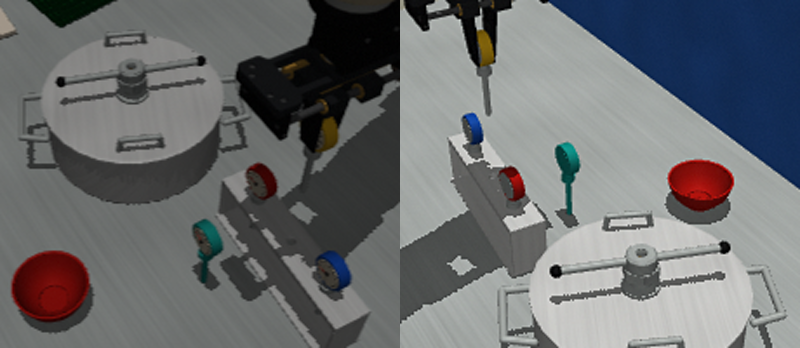

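Yellow is held upright. Fly past the gland so the wrist camera looks straight down on it.

arm_command(increments=[[0,[25,0,4],[0,0,0]],[0,[50,0,8.5],[0,0,0]],[0,[55,0,9],[0,0,0]],[0,[55,0,9],[0,0,0]],[0,[55,0,9],[0,0,0]],[0,[55,0,9],[0,0,0]],[0,[50,0,8.5],[0,0,0]],[0,[30,0,5],[0,0,0]]])

```text
time_s: 6.58
eef_pos: [554.0, -228.2, 263.5]
orientation: [[-0.073, -0.002, 0.997], [-0.997, 0.001, -0.073], [-0.001, -1.0, -0.002]]
force: [0.8, 0.2, -0.2]
width: 0.166
```

arm_command(increments=[[0,[9,0,2],[0,0,0]],[0,[0,0,0],[0,0,0]],[0,[0,0,0],[0,0,0]]])

```text
time_s: 6.95
eef_pos: [555.9, -233.9, 264.9]
orientation: [[-0.07, -0.0, 0.998], [-0.998, 0.0, -0.07], [-0.0, -1.0, -0.0]]
force: [-0.1, -0.7, -1.4]
width: 0.166
```

```bash
python3 - <<'E'
from h import *
st();d=snap('wrist','w5');print(d['position'])
E
```

```text
t 6.95 p [ 555.9  -233.91  264.93] psi -0.070 F [-0.06 -0.66 -1.36] T [-0.01  0.08 -0.03] w 0.166 yaxis [-0.  0. -1.]
[ 562.98 -153.52  435.44]
```

View pics/w5.png

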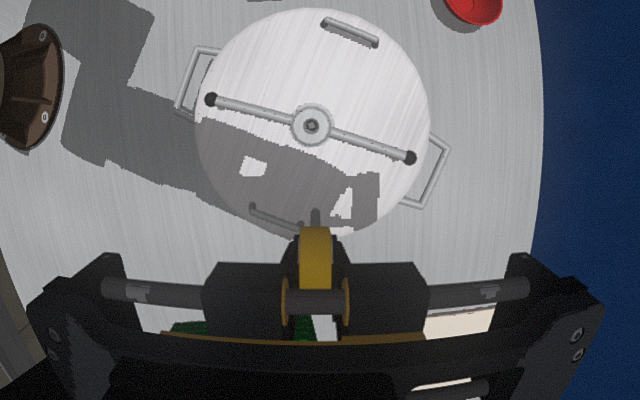

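```bash
python3 - <<'E'
from h import *
np.set_printoptions(precision=2,suppress=True)
d=load('w5')
c=cv2.resize(d['image'][95:245,270:360],None,fx=4,fy=4,interpolation=cv2.INTER_CUBIC);cv2.imwrite('pics/c5.png',cv2.cvtColor(c,cv2.COLOR_RGB2BGR))
g=d['image'].max(2);k=np.zeros_like(g);k[85:170,195:425]=1
m=((g<40)&(k>0)).astype(np.uint8);nn,l,s,c=cv2.connectedComponentsWithStats(m)
for i in range(1,nn):
    if s[i,4]>8: print(s[i],c[i],wonz(d,*c[i],143),wonz(d,*c[i],153))
E
```

```text
(no output)
```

View pics/c5.png

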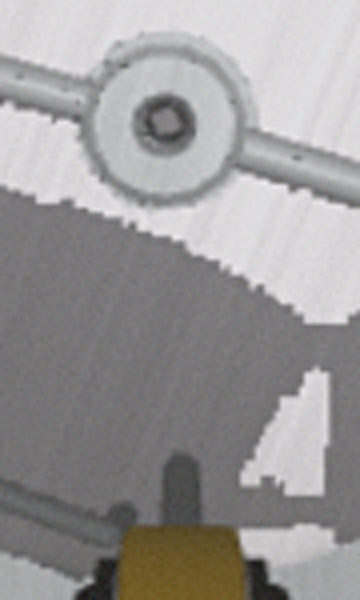

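```bash
python3 - <<'E'
from h import *
np.set_printoptions(precision=2,suppress=True)
d=load('w5')
f=lambda a,b:((a+.5)/4-.5+270,(b+.5)/4-.5+95)
print('hole',wonz(d,*f(164,123),153),'disc',wonz(d,*f(162.5,124.5),153))
print('tip axis row', [wonz(d,*f(182,r),z) for r,z in((455,181),(465,181),(475,181))])
g=d['image'].max(2)
for r in((90,108,203,219),(149,168,402,419)):
    s=g[r[0]:r[1],r[2]:r[3]];v,u=np.nonzero(s<75);print(len(u),s.min(),wonz(d,u.mean()+r[2],v.mean()+r[0],143))
E
```

```text
hole [ 558.18 -161.35  153.  ] disc [ 557.82 -161.67  153.  ]
tip axis row [array([ 557.43, -231.15,  181.  ]), array([ 557.27, -233.4 ,  181.  ]), array([ 557.11, -235.66,  181.  ])]
117 41 [ 463.33 -125.89  143.  ]
103 58 [ 652.79 -197.54  143.  ]
```

The wrist view shows the hole at crop (164,123), i.e. (558,-161.5), and the ball midpoint agrees at (558,-161.7). The stem tip is at crop (182,455). The fixed views gave y = -164.5, so hover just above the hole and compare tip and hole within each fixed view.

arm_command(increments=[[0,[-20,0,-1.2],[0,0,0]],[0,[-30,0,-1.5],[0,0,0]],[0,[-20.8,0,-1],[0,0,0]],[0,[0,10,0],[0,0,0]],[0,[0,10,0],[0,0,0]],[0,[0,0,0],[0,0,0]],[0,[0,0,0],[0,0,0]]])

```text
time_s: 7.88
eef_pos: [557.3, -164.8, 245.0]
orientation: [[-0.072, -0.0, 0.997], [-0.997, 0.0, -0.072], [-0.0, -1.0, -0.0]]
force: [-0.6, 1.1, -0.3]
width: 0.163
```

```bash
python3 - <<'E'
from h import *
st();d=snap('scene','s6');e=snap('side','d6')
a=cv2.resize(d['image'][100:160,290:340],(400,480),interpolation=cv2.INTER_CUBIC);b=cv2.resize(e['image'][205:265,313:363],(400,480),interpolation=cv2.INTER_CUBIC)
cv2.imwrite('pics/c6.png',cv2.cvtColor(np.hstack([a,b]),cv2.COLOR_RGB2BGR))
E
```

```text
t 7.88 p [ 557.28 -164.8   244.99] psi -0.072 F [-0.57  1.14 -0.35] T [-0.1   0.09 -0.02] w 0.163 yaxis [-0.  0. -1.]
```

View pics/c6.png

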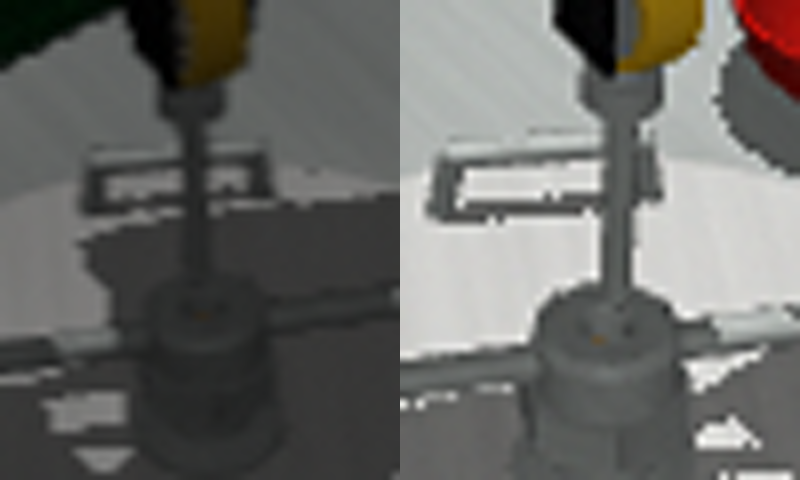

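```bash
python3 - <<'E'
from h import *
np.set_printoptions(precision=2,suppress=True,linewidth=200)
for t,o in(('s6',(133,142,303,328)),('d6',(235,250,328,352))):
    g=load(t)['image'].astype(int).sum(2)//3;print(t);print('cols',list(range(o[2],o[3])))
    for r in range(o[0]-15,o[1]): print(r,*['%3d'%x for x in g[r,o[2]:o[3]]])
for t,o in(('scene0',(130,146,303,328)),('side0',(236,256,326,352))):
    g=load(t)['image'].astype(int).sum(2)//3;print(t);print('cols',list(range(o[2],o[3])))
    for r in range(o[0],o[1]): print(r,*['%3d'%x for x in g[r,o[2]:o[3]]])
E
```

```text
s6
cols [303, 304, 305, 306, 307, 308, 309, 310, 311, 312, 313, 314, 315, 316, 317, 318, 319, 320, 321, 322, 323, 324, 325, 326, 327]
118  93  94  91  94  97  96  97 103 110  79  38  40  54  93 113 113 111 107 102  89  89 100 100 102 102
119 112 112 113 114 115 112 105 102  98  72  39  39  45  66  75  73  68  64  59  50  78 100 100 100 102
120  83  79  77  73  69  65  61  56  50  43  40  41  36  55  71  69  67  53  40  46  69  98 108 107 104
121  47  53  62  70  69  80  90  88 105  86  41  41  56  95 116 116 116  97  58  45  63 101 120 121 121
122  89 115 115 114 115 117 118 119 120  93  47  39  57  98 118 119 119  98  56  43  65 102 121 121 122
123  90 118 117 118 119 119 120 120 121  94  47  40  58  99  92  59  93  92  47  42  48  91 120 120 122
124  89 117  92  92 118  92  59  60  60  51  41  40  42  53  57  53  58  57  48  43  45  76 110 121 122
125  53  58  56  56  59  56  54  54  56  48  38  40  39  84  89  90 116 117 107  97  99  80  59  60  96
126  49  53  53  89 116  90  90 117 118  91  47  40  39  87  92  57  60  60  60  58  59  57  54  55  58
127 114 114 114 116 119 118  9
[... 8062 characters left out ...]
 151 151 151 151 145 139 138 141  81  63  63  88 120
250 148 147 145 145  74  76 137 142 134 137 142 148 151 151 149 149 138 138 140 141 106  56 122 189 190 187
251 115 109 104 100  68  59  82 105 122 139 140 149 152 151 148 144 144 142 108  72  64  52  57 185 191 187
252  70  67  71  67  58  61  65  68  73  89 105 127 133 133 132 110 110  77  68  66  63  50 147 170 187 185
253 146 155  58  58  57  59  67  69  70  75  74  73  75  78  78  74  73  72  70  67  62  50 131 148 186 188
254 190 157  56  59  59  62  69  71  73  74  76  74  75  77  75  77  76  71  71  67  60 123 113  96 186 187
255 188 156  53  98  69  61  65  68  72  74  78  76  75  76  77  76  77  73  69  63  59 155 112 124 187 188
```

The stem line is about 1.8 mm off toward (+x,-y), consistently in both views: scene stem column 314.2 against the hole's 315.0, side 339.35 against 338.5. The tip row also sits about 1.5 mm too far toward -y. Correcting to about (556.6,-162) agrees with the wrist-relative estimate.

arm_command(increments=[[0,[-2.8,0,-0.9],[0,0,0]],[0,[0,3,0],[0,0,0]],[0,[0,0,0],[0,0,0]],[0,[0,0,0],[0,0,0]]])

```text
time_s: 8.48
eef_pos: [556.6, -161.3, 242.1]
orientation: [[-0.071, -0.0, 0.997], [-0.997, 0.0, -0.071], [-0.0, -1.0, -0.0]]
force: [-0.4, -0.5, -0.9]
width: 0.169
```

```bash
python3 - <<'E'
from h import *
st();d=snap('scene','s7');e=snap('side','d7')
a=cv2.resize(d['image'][100:160,290:340],(400,480),interpolation=cv2.INTER_CUBIC);b=cv2.resize(e['image'][205:265,313:363],(400,480),interpolation=cv2.INTER_CUBIC)
cv2.imwrite('pics/c7.png',cv2.cvtColor(np.hstack([a,b]),cv2.COLOR_RGB2BGR))
for t,o in(('s7',(128,141,303,323)),('d7',(232,249,328,350))):
    g=load(t)['image'].astype(int).sum(2)//3;print(t);print('cols',list(range(o[2],o[3])))
    for r in range(o[0],o[1]): print(r,*['%3d'%x for x in g[r,o[2]:o[3]]])
E
```

```text
t 8.47 p [ 556.57 -161.35  242.1 ] psi -0.071 F [-0.35 -0.45 -0.87] T [-0.07  0.09 -0.  ] w 0.169 yaxis [-0.  0. -1.]
s7
cols [303, 304, 305, 306, 307, 308, 309, 310, 311, 312, 313, 314, 315, 316, 317, 318, 319, 320, 321, 322]
128 119 117 118 118 119  94  61  61  61  61  53  42  39  39  47  54  54  54  55  55
129 119  93  59  59  59  57  55  56  55  56  49  41  40  39  47  54  54  54  54  55
130  60  56  54  54  55  54  55  56  55  56  49  42  40  40  48  54  54  54  54  56
131  54  53  54  53  55  55  55  55  55  55  48  41  41  40  48  54  54  54  55  54
132  54  53  53  54  55  55  56  55  55  55  49  41  40  39  47  55  54  54  54  54
133  54  53  54  54  54  54  55  56  55  56  46  39  40  38  45  54  54  54  54  55
134  55  54  54  54  55  55  56  56  53  48  42  40  41  39  41  46  50  49  49  55
135  91  54  55  54  54  55  51  48  46  44  42  38  39  38  42  45  44  42  45  52
136  94  55  55  55  55  50  44  44  45  45  44  43  42  40  42  46  45  44  42  46
137  94  54  54  54  53  45  43  46  46  42  42  42  44  44  42  43  44  45  43  44
138  95  54  55  55  51  45  43  
[... 1201 characters left out ...]
  61  81  93  92  71  79  81 116 182 215 214 213 212 209
242 209 208 215 148  74  80  79  81  67  85  93  92  77  80  79  80  83 109 174 214 213 210
243 210 212 146  78  76  79  81  83  87  87  88  86  96  87  81  82  82  80  62 215 217 213
244 211 216  84  71  78  80  81  81  86  93  95  95  94  85  80  82  85  84  70 141 222 224
245 212 187  77  80  81  80  82  75  80  91  95  91  87  74  75  82  83  85  79  70  81  82
246 215 155  77  80  82  81  80  74  74  89  92  90  83  59  72  82  83  85  84  74  84  90
247 222 109  78  81  82  80  80  82  80  76  80  89  86  80  80  80  83  83  88  81  98 107
248  84  81  84  88  89  80  80  82  84  82  80  79  81  81  81  82  81  87  90  81  90 100
```

View pics/c7.png

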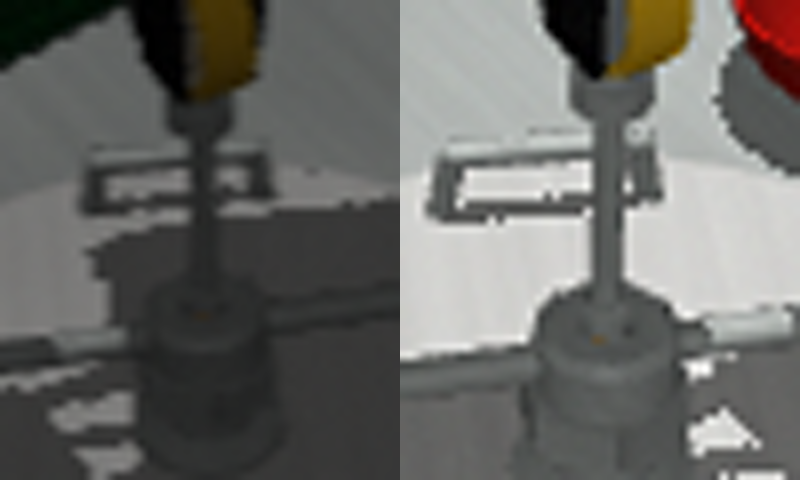

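The stem line now matches the hole in both views (315.0 against 315.0, 338.35 against 338.5), and the tip rows are balanced. Lower it in small steps.

arm_command(increments=[[0,[0,3,0],[0,0,0]],[0,[0,3,0],[0,0,0]],[0,[0,2,0],[0,0,0]],[0,[0,2,0],[0,0,0]],[0,[0,0,0],[0,0,0]]])

```text
time_s: 9.2
eef_pos: [556.6, -161.4, 232.0]
orientation: [[-0.071, -0.0, 0.997], [-0.997, 0.0, -0.071], [-0.0, -1.0, -0.0]]
force: [0.4, 1.1, -0.4]
width: 0.167
```

```bash
python3 - <<'E'
from h import *
st()
E
```

```text
t 9.20 p [ 556.56 -161.37  231.97] psi -0.071 F [ 0.42  1.11 -0.42] T [-0.12  0.07  0.06] w 0.167 yaxis [-0.  0. -1.]
```

arm_command(increments=[[0,[0,4,0],[0,0,0]],[0,[0,4,0],[0,0,0]],[0,[0,4,0],[0,0,0]],[0,[0,4,0],[0,0,0]],[0,[0,4,0],[0,0,0]],[0,[0,4,0],[0,0,0]]])

```text
time_s: 9.95
eef_pos: [556.6, -161.4, 207.8]
orientation: [[-0.071, 0.0, 0.997], [-0.997, 0.0, -0.071], [-0.0, -1.0, 0.0]]
force: [-0.1, -0.3, -0.5]
width: 0.169
```

```bash
python3 - <<'E'
from h import *
st();d=snap('scene','s8');e=snap('side','d8')
a=cv2.resize(d['image'][100:160,290:340],(400,480),interpolation=cv2.INTER_CUBIC);b=cv2.resize(e['image'][205:265,313:363],(400,480),interpolation=cv2.INTER_CUBIC)
cv2.imwrite('pics/c8.png',cv2.cvtColor(np.hstack([a,b]),cv2.COLOR_RGB2BGR))
E
```

```text
t 9.95 p [ 556.59 -161.38  207.84] psi -0.071 F [-0.09 -0.33 -0.53] T [-0.2  -0.03  0.03] w 0.169 yaxis [ 0.  0. -1.]
```

View pics/c8.png

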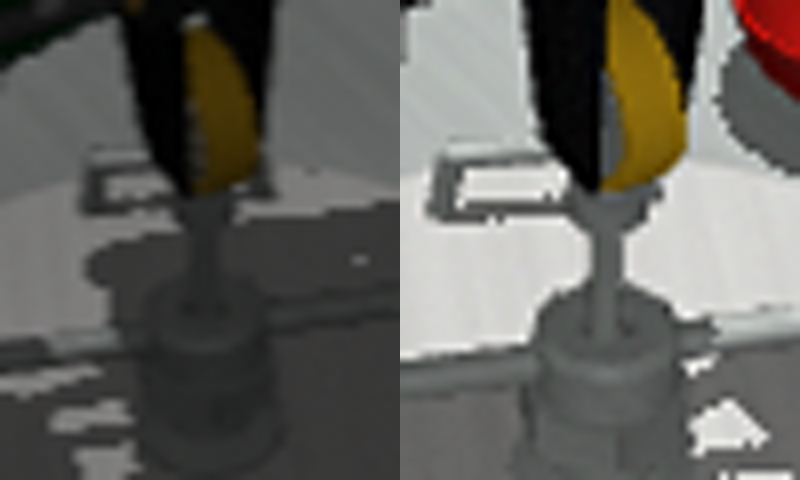

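The stem is in the hole, centred in both views at crop (205,300) and (605,335), and no force is felt. Push on through the ring.

arm_command(increments=[[0,[0,3,0],[0,0,0]],[0,[0,3,0],[0,0,0]],[0,[0,3,0],[0,0,0]],[0,[0,3,0],[0,0,0]],[0,[0,3,0],[0,0,0]]])

```text
time_s: 10.68
eef_pos: [556.8, -161.6, 193.3]
orientation: [[-0.071, 0.001, 0.997], [-0.997, -0.0, -0.071], [0.0, -1.0, 0.001]]
force: [0.2, -2.2, 3.7]
width: 0.171
```

arm_command(increments=[[0,[0,3,0],[0,0,0]],[0,[0,3,0],[0,0,0]],[0,[0,3,0],[0,0,0]],[0,[0,3,0],[0,0,0]],[0,[0,3,0],[0,0,0]]])

```text
time_s: 11.3
eef_pos: [556.6, -161.4, 177.9]
orientation: [[-0.071, 0.0, 0.997], [-0.997, 0.0, -0.071], [-0.0, -1.0, 0.0]]
force: [1.9, -3.4, 2.5]
width: 0.168
```

arm_command(increments=[[0,[0,2,0],[0,0,0]],[0,[0,1.5,0],[0,0,0]],[0,[0,1,0],[0,0,0]]])

```text
time_s: 11.68
eef_pos: [556.6, -161.3, 173.5]
orientation: [[-0.071, 0.0, 0.997], [-0.997, 0.0, -0.071], [-0.0, -1.0, 0.0]]
force: [1.4, -3.6, 2.1]
width: 0.17
```

```bash
python3 - <<'E'
from h import *
st();d=snap('scene','s9');e=snap('side','d9')
a=cv2.resize(d['image'][100:160,290:340],(400,480),interpolation=cv2.INTER_CUBIC);b=cv2.resize(e['image'][205:265,313:363],(400,480),interpolation=cv2.INTER_CUBIC)
cv2.imwrite('pics/c9.png',cv2.cvtColor(np.hstack([a,b]),cv2.COLOR_RGB2BGR))
E
```

```text
t 11.68 p [ 556.57 -161.34  173.53] psi -0.071 F [ 1.42 -3.64  2.13] T [-0.84 -0.22  0.  ] w 0.170 yaxis [ 0.  0. -1.]
```

View pics/c9.png

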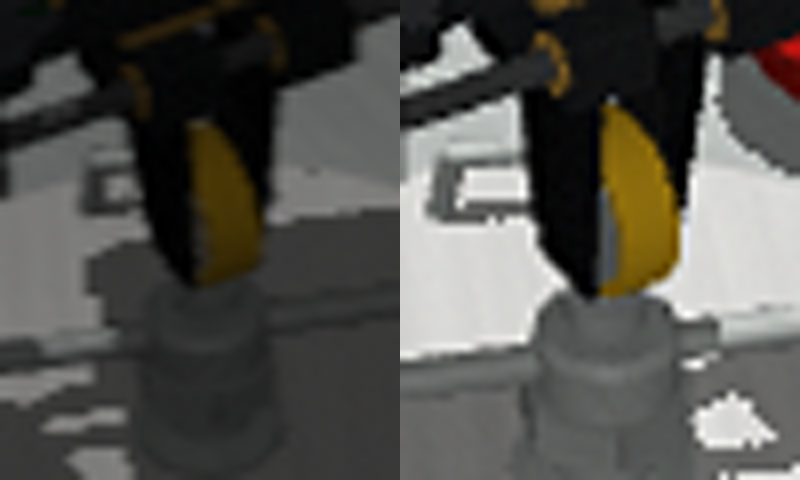

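The shoulder is nearly on the nut. There is a small side force toward (+x,-y), so ease it over and keep pushing gently.

arm_command(increments=[[0,[0.6,1,0.3],[0,0,0]],[0,[0,1,0],[0,0,0]]])

```text
time_s: 12.02
eef_pos: [556.7, -161.8, 171.6]
orientation: [[-0.071, -0.0, 0.997], [-0.997, 0.0, -0.071], [-0.0, -1.0, -0.0]]
force: [0.4, -1.5, 2.4]
width: 0.169
```

arm_command(increments=[[0,[0,1,0],[0,0,0]],[0,[0,0,0],[0,0,0]]])

```text
time_s: 12.28
eef_pos: [556.8, -161.8, 171.1]
orientation: [[-0.071, 0.0, 0.997], [-0.997, 0.0, -0.071], [-0.0, -1.0, 0.0]]
force: [-1.2, -2.4, 7.1]
width: 0.17
```

arm_command(increments=[[0,[0,1,0],[0,0,0]],[0,[0,0,0],[0,0,0]]])

```text
time_s: 12.52
eef_pos: [556.8, -161.9, 171.0]
orientation: [[-0.071, 0.001, 0.997], [-0.997, -0.0, -0.071], [0.0, -1.0, 0.001]]
force: [-2.9, -0.5, 15.5]
width: 0.168
```

```bash
python3 - <<'E'
from h import *
s=st();print(s['orientation'])
E
```

```text
t 12.53 p [ 556.79 -161.87  170.99] psi -0.071 F [-2.93 -0.52 15.49] T [-0.15  0.74 -0.  ] w 0.168 yaxis [ 0. -0. -1.]
[[-0.07  0.    1.  ]
 [-1.   -0.   -0.07]
 [ 0.   -1.    0.  ]]
```

It stopped at z = 171.0, as expected for the seated shoulder, with 15 N. Release and rise.

arm_command(increments=[[0,[0,-0.8,0],[0,0,0]],[0.4,[0,0,0],[0,0,0]],[0.4,[0,0,0],[0,0,0]],[0.4,[0,0,0],[0,0,0]],[0.4,[0,0,0],[0,0,0]],[0.4,[0,0,0],[0,0,0]],[0.4,[0,0,0],[0,0,0]]])

```text
time_s: 13.4
eef_pos: [556.8, -162.0, 170.4]
orientation: [[-0.071, -0.0, 0.997], [-0.997, 0.0, -0.071], [-0.0, -1.0, -0.0]]
force: [-0.1, -0.4, 0.2]
width: 0.398
```

```bash
python3 - <<'E'
from h import *
st()
E
```

```text
t 13.40 p [ 556.81 -161.98  170.4 ] psi -0.071 F [-0.11 -0.45  0.25] T [-0.09  0.03 -0.01] w 0.398 yaxis [-0.  0. -1.]
```

arm_command(increments=[[0.4,[0,-15,0],[0,0,0]],[0.4,[0,-35,0],[0,0,0]],[0.4,[0,-40,0],[0,0,0]],[0.4,[-11.5,0,-38.2],[0,0,0]],[0.4,[-11.5,0,-38.2],[0,0,0]],[0.4,[0,0,0],[0,-0.18,0]],[0.4,[0,0,0],[0,-0.18,0]],[0.4,[0,0,0],[0,-0.18,0]]])

```text
time_s: 14.4
eef_pos: [482.3, -133.6, 261.6]
orientation: [[0.457, 0.001, 0.889], [-0.889, -0.0, 0.457], [0.001, -1.0, 0.001]]
force: [-0.5, 1.0, -0.1]
width: 0.4
```

arm_command(increments=[[0.4,[0,0,0],[0,-0.18,0]],[0.4,[0,0,0],[0,-0.18,0]],[0.4,[0,0,0],[0,-0.18,0]],[0.4,[0,0,0],[0,-0.18,0]],[0.4,[0,0,0],[0,-0.02,0]],[0.4,[0,0,0],[0,0,0]]])

```text
time_s: 15.15
eef_pos: [482.3, -133.6, 260.9]
orientation: [[0.934, 0.001, 0.357], [-0.357, -0.0, 0.934], [0.001, -1.0, 0.0]]
force: [-0.4, 0.6, -0.0]
width: 0.403
```

```bash
python3 - <<'E'
from h import *
st();d=snap('scene','s10');e=snap('side','d10');snap('wrist','w10')
a=cv2.resize(d['image'][100:180,250:350],(400,320),interpolation=cv2.INTER_CUBIC);b=cv2.resize(e['image'][205:285,283:383],(400,320),interpolation=cv2.INTER_CUBIC)
cv2.imwrite('pics/c10.png',cv2.cvtColor(np.hstack([a,b]),cv2.COLOR_RGB2BGR))
E
```

```text
t 15.15 p [ 482.28 -133.64  260.92] psi 1.206 F [-0.41  0.62 -0.  ] T [ 0.02  0.01 -0.02] w 0.403 yaxis [ 0. -0. -1.]
```

View pics/c10.png

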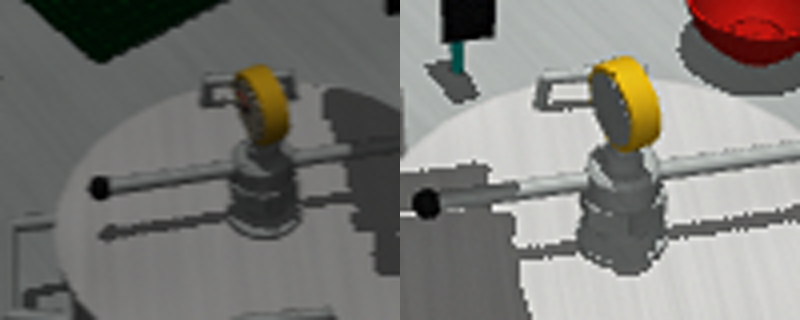

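View pics/w10.png

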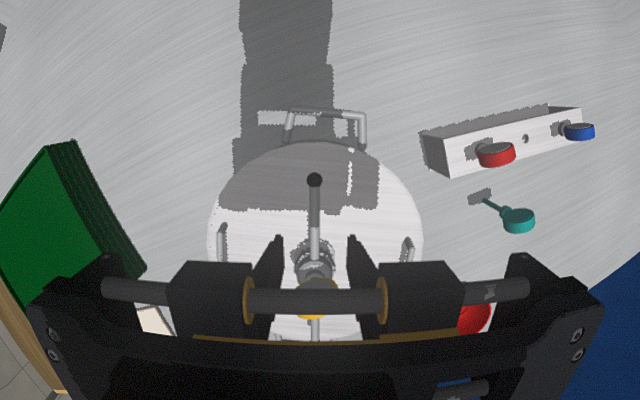

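The thermometer stands upright on the nut, and the bar lies centred between the fingers, its ball at (314,180). The rack and bowl are untouched. Descend over the bar arm.

arm_command(increments=[[0.4,[0,30,0],[0,0,0]],[0.4,[0,40,0],[0,0,0]],[0.3,[0,35,0],[0,0,0]],[0.25,[0,20,0],[0,0,0]],[0.2,[0,9,0],[0,0,0]],[0.16,[0,0,0],[0,0,0]],[0.16,[0,0,0],[0,0,0]],[0.16,[0,0,0],[0,0,0]]])

```text
time_s: 16.3
eef_pos: [482.5, -133.7, 127.1]
orientation: [[0.935, 0.001, 0.354], [-0.354, -0.0, 0.935], [0.001, -1.0, 0.0]]
force: [0.1, 1.0, 0.2]
width: 0.163
```

```bash
python3 - <<'E'
from h import *
st();snap('wrist','w11')
E
```

```text
t 16.30 p [ 482.54 -133.69  127.11] psi 1.209 F [0.06 0.97 0.17] T [-0.03 -0.04  0.01] w 0.163 yaxis [ 0. -0. -1.]
```

View pics/w11.png

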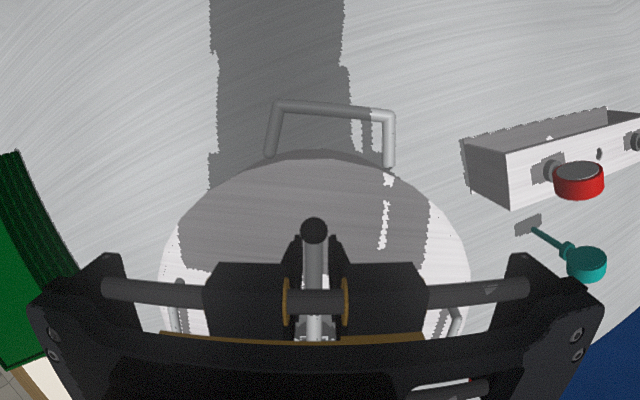

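The fingers straddle the bar, with its ball at (314,230) just beyond them. Begin the clockwise sweep.

arm_command(increments=[[0.16,[0,0,2.6],[0,0,0]],[0.16,[0.17,0,3.2],[0,0.04,0]],[0.16,[0.17,0,3.2],[0,0.04,0]],[0.16,[0.17,0,3.2],[0,0.04,0]],[0.16,[0.17,0,3.2],[0,0.04,0]]])

```text
time_s: 16.98
eef_pos: [489.1, -120.2, 126.8]
orientation: [[0.866, 0.0, 0.499], [-0.499, -0.001, 0.866], [0.001, -1.0, -0.001]]
force: [-2.5, -5.0, 2.2]
width: 0.162
```

```bash
cat >> h.py <<'E'
C=np.array([557,-162.])
def bar():
    s=st();z=s['orientation'][:2,2];r=s['eef_pos'][:2]-C;F=s['force'][:2]
    th=np.arctan2(r[1],r[0]);t=np.array([np.sin(th),-np.cos(th)])
    print('r %.1f th %.3f (th-psi-pi/2 %.3f)'%(np.hypot(*r),th,th-psi(s)-np.pi/2),'Ftan %.2f along z %.2f rad %.2f'%(-F@t,-F@z,F@r/np.hypot(*r)))
E
python3 -c "
from h import *
bar()"
```

```text
t 16.98 p [ 489.09 -120.21  126.77] psi 1.048 F [-2.46 -5.03  2.16] T [-1.    0.45 -0.02] w 0.162 yaxis [ 0. -0. -1.]
r 79.7 th 2.590 (th-psi-pi/2 -0.029) Ftan 5.57 along z 5.59 rad -0.55
```

arm_command(increments=[[0.16,[0.11,0,2.4],[0,0.03,0]],[0.16,[0.11,0,2.4],[0,0.03,0]],[0.16,[0.11,0,2.4],[0,0.03,0]],[0.16,[0.11,0,2.4],[0,0.03,0]]])

```text
time_s: 17.48
eef_pos: [494.6, -112.4, 126.8]
orientation: [[0.801, 0.0, 0.599], [-0.599, -0.001, 0.801], [0.001, -1.0, -0.001]]
force: [-2.7, -5.5, 1.5]
width: 0.158
```

```bash
python3 -c "
from h import *
bar()"
```

```text
t 17.48 p [ 494.64 -112.39  126.78] psi 0.928 F [-2.7  -5.52  1.5 ] T [-0.95  0.44 -0.04] w 0.158 yaxis [ 0. -0. -1.]
r 79.7 th 2.470 (th-psi-pi/2 -0.029) Ftan 6.00 along z 6.04 rad -1.33
```

arm_command(increments=[[0.16,[0.11,0,2.4],[0,0.03,0]],[0.16,[0.11,0,2.4],[0,0.03,0]],[0.16,[0.11,0,2.4],[0,0.03,0]]])

```text
time_s: 17.85
eef_pos: [499.4, -107.0, 126.8]
orientation: [[0.744, 0.0, 0.669], [-0.669, -0.001, 0.744], [0.001, -1.0, -0.001]]
force: [-2.5, -6.5, 2.9]
width: 0.163
```

```bash
python3 -c "
from h import *
bar()"
```

```text
t 17.85 p [ 499.4  -106.98  126.77] psi 0.838 F [-2.53 -6.5   2.91] T [-1.07  0.41  0.01] w 0.163 yaxis [ 0. -0. -1.]
r 79.7 th 2.379 (th-psi-pi/2 -0.030) Ftan 6.45 along z 6.52 rad -2.66
```

arm_command(increments=[[0.16,[0.11,0,2.4],[0,0.03,0]],[0.16,[0.11,0,2.4],[0,0.03,0]],[0.16,[0.11,0,2.4],[0,0.03,0]]])

```text
time_s: 18.23
eef_pos: [504.6, -102.0, 126.8]
orientation: [[0.68, 0.0, 0.733], [-0.733, -0.001, 0.68], [0.001, -1.0, -0.0]]
force: [-3.0, -5.3, 2.5]
width: 0.161
```

```bash
python3 -c "
from h import *
bar()"
```

```text
t 18.23 p [ 504.59 -102.04  126.77] psi 0.748 F [-3.04 -5.34  2.53] T [-1.08  0.36  0.04] w 0.161 yaxis [ 0. -0. -1.]
r 79.6 th 2.289 (th-psi-pi/2 -0.030) Ftan 5.80 along z 5.86 rad -2.02
```

arm_command(increments=[[0.16,[0.11,0,2.4],[0,0.03,0]],[0.16,[0.11,0,2.4],[0,0.03,0]],[0.16,[0.11,0,2.4],[0,0.03,0]]])

```text
time_s: 18.6
eef_pos: [510.2, -97.6, 126.8]
orientation: [[0.612, 0.0, 0.791], [-0.791, -0.001, 0.612], [0.001, -1.0, -0.0]]
force: [-1.6, -5.8, 2.8]
width: 0.159
```

```bash
python3 -c "
from h import *
bar()"
```

```text
t 18.60 p [510.24 -97.61 126.77] psi 0.658 F [-1.61 -5.78  2.83] T [-1.15  0.4  -0.  ] w 0.159 yaxis [ 0. -0. -1.]
r 79.6 th 2.199 (th-psi-pi/2 -0.030) Ftan 4.70 along z 4.81 rad -3.73
```

arm_command(increments=[[0.16,[0.11,0,2.4],[0,0.03,0]],[0.16,[0.11,0,2.4],[0,0.03,0]]])

```text
time_s: 18.85
eef_pos: [514.2, -94.9, 126.8]
orientation: [[0.563, 0.0, 0.826], [-0.826, -0.001, 0.563], [0.001, -1.0, -0.0]]
force: [-2.4, -6.7, 2.2]
width: 0.161
```

```bash
python3 -c "
from h import *
bar()"
```

```text
t 18.85 p [514.18 -94.94 126.77] psi 0.598 F [-2.4  -6.67  2.22] T [-1.19  0.44  0.01] w 0.161 yaxis [ 0. -0. -1.]
r 79.6 th 2.139 (th-psi-pi/2 -0.030) Ftan 5.61 along z 5.74 rad -4.33
```

arm_command(increments=[[0.16,[0.4,0,2.4],[0,0.03,0]],[0.16,[0.4,0,2.4],[0,0.03,0]],[0.16,[0.11,0,2.4],[0,0.03,0]]])

```text
time_s: 19.23
eef_pos: [520.3, -91.5, 126.8]
orientation: [[0.487, -0.001, 0.874], [-0.874, -0.001, 0.487], [0.0, -1.0, -0.001]]
force: [-4.1, -5.7, 4.6]
width: 0.16
```

```bash
python3 -c "
from h import *
bar()"
```

```text
t 19.23 p [520.31 -91.5  126.76] psi 0.508 F [-4.13 -5.69  4.57] T [-0.86  0.72  0.01] w 0.160 yaxis [-0. -0. -1.]
r 79.5 th 2.051 (th-psi-pi/2 -0.029) Ftan 6.29 along z 6.38 rad -3.14
```

arm_command(increments=[[0.16,[0.11,0,2.4],[0,0.03,0]],[0.16,[0.11,0,2.4],[0,0.03,0]]])

```text
time_s: 19.48
eef_pos: [524.6, -89.4, 126.7]
orientation: [[0.433, -0.001, 0.901], [-0.901, -0.001, 0.433], [0.0, -1.0, -0.001]]
force: [-3.7, -4.4, 3.6]
width: 0.164
```

```bash
python3 -c "
from h import *
bar()"
```

```text
t 19.48 p [524.64 -89.43 126.75] psi 0.448 F [-3.67 -4.39  3.58] T [-0.85  0.75 -0.  ] w 0.164 yaxis [-0. -0. -1.]
r 79.5 th 1.990 (th-psi-pi/2 -0.029) Ftan 5.14 along z 5.21 rad -2.52
```

arm_command(increments=[[0.16,[0.15,0,2.4],[0,0.03,0]],[0.16,[0.15,0,2.4],[0,0.03,0]],[0.16,[0.15,0,2.4],[0,0.03,0]]])

```text
time_s: 19.85
eef_pos: [531.3, -86.9, 126.7]
orientation: [[0.351, -0.001, 0.936], [-0.936, -0.001, 0.351], [0.0, -1.0, -0.001]]
force: [-4.2, -4.0, 4.5]
width: 0.158
```

```bash
python3 -c "
from h import *
bar()"
```

```text
t 19.85 p [531.31 -86.88 126.72] psi 0.358 F [-4.2  -4.04  4.52] T [-0.77  0.82 -0.03] w 0.158 yaxis [-0. -0. -1.]
r 79.4 th 1.900 (th-psi-pi/2 -0.029) Ftan 5.28 along z 5.35 rad -2.46
```

arm_command(increments=[[0.16,[0.15,0,2.4],[0,0.03,0]],[0.16,[0.15,0,2.4],[0,0.03,0]]])

```text
time_s: 20.1
eef_pos: [535.8, -85.5, 126.7]
orientation: [[0.294, -0.001, 0.956], [-0.956, -0.0, 0.294], [0.0, -1.0, -0.001]]
force: [-5.2, -4.2, 3.6]
width: 0.156
```

```bash
python3 -c "
from h import *
bar()"
```

```text
t 20.10 p [535.84 -85.48 126.72] psi 0.298 F [-5.18 -4.16  3.63] T [-0.71  0.89  0.09] w 0.156 yaxis [-0. -0. -1.]
r 79.4 th 1.841 (th-psi-pi/2 -0.029) Ftan 6.10 along z 6.17 rad -2.63
```

arm_command(increments=[[0.16,[0.15,0,2.4],[0,0.03,0]],[0.16,[0.15,0,2.4],[0,0.03,0]],[0.16,[0.15,0,2.4],[0,0.03,0]]])

```text
time_s: 20.48
eef_pos: [542.6, -83.9, 126.7]
orientation: [[0.207, -0.002, 0.978], [-0.978, -0.0, 0.207], [-0.0, -1.0, -0.002]]
force: [-6.4, -3.4, 6.3]
width: 0.16
```

```bash
python3 -c "
from h import *
bar()"
```

```text
t 20.48 p [542.59 -83.94 126.7 ] psi 0.208 F [-6.37 -3.42  6.33] T [-0.78  1.29  0.03] w 0.160 yaxis [-0. -0. -1.]
r 79.4 th 1.753 (th-psi-pi/2 -0.026) Ftan 6.88 along z 6.94 rad -2.21
```

arm_command(increments=[[0.16,[0.15,0,2.4],[0,0.03,0]],[0.16,[0.15,0,2.4],[0,0.03,0]]])

```text
time_s: 20.72
eef_pos: [546.7, -83.3, 126.6]
orientation: [[0.148, -0.003, 0.989], [-0.989, -0.0, 0.148], [-0.0, -1.0, -0.003]]
force: [-11.7, -5.5, 7.8]
width: 0.161
```

```bash
python3 -c "
from h import *
bar()"
```

```text
t 20.73 p [546.73 -83.32 126.62] psi 0.149 F [-11.65  -5.54   7.79] T [-0.89  1.95  0.05] w 0.161 yaxis [-0. -0. -1.]
r 79.3 th 1.701 (th-psi-pi/2 -0.019) Ftan 12.27 along z 12.34 rad -3.99
```

The collet has bitten, at 12.3 N. One more small step.

arm_command(increments=[[0.16,[0.15,0,2.4],[0,0.03,0]]])

```text
time_s: 20.85
eef_pos: [548.7, -83.1, 126.6]
orientation: [[0.118, -0.004, 0.993], [-0.993, -0.0, 0.118], [-0.0, -1.0, -0.004]]
force: [-12.1, -4.4, 8.1]
width: 0.158
```

```bash
python3 -c "
from h import *
bar()"
```

```text
t 20.85 p [548.73 -83.1  126.59] psi 0.119 F [-12.1   -4.43   8.05] T [-0.85  2.28  0.12] w 0.158 yaxis [-0. -0. -1.]
r 79.3 th 1.675 (th-psi-pi/2 -0.014) Ftan 12.50 along z 12.54 rad -3.15
```

arm_command(increments=[[0.16,[0.15,0,2.4],[0,0.03,0]]])

```text
time_s: 20.98
eef_pos: [550.8, -83.0, 126.6]
orientation: [[0.089, -0.005, 0.996], [-0.996, -0.0, 0.089], [-0.0, -1.0, -0.005]]
force: [-13.8, -4.8, 9.4]
width: 0.162
```

```bash
python3 -c "
from h import *
bar()"
```

```text
t 20.98 p [550.75 -82.97 126.56] psi 0.089 F [-13.78  -4.83   9.44] T [-0.91  2.62  0.08] w 0.162 yaxis [-0.01 -0.   -1.  ]
r 79.3 th 1.650 (th-psi-pi/2 -0.010) Ftan 14.12 along z 14.15 rad -3.73
```

arm_command(increments=[[0.16,[0.07,0,1.2],[0,0.015,0]]])

```text
time_s: 21.1
eef_pos: [551.7, -82.9, 126.6]
orientation: [[0.074, -0.006, 0.997], [-0.997, -0.0, 0.074], [-0.0, -1.0, -0.006]]
force: [-15.1, -4.1, 10.4]
width: 0.16
```

```bash
python3 -c "
from h import *
bar()"
```

```text
t 21.10 p [551.74 -82.92 126.59] psi 0.074 F [-15.07  -4.13  10.37] T [-0.97  2.75  0.16] w 0.160 yaxis [-0.01 -0.   -1.  ]
r 79.3 th 1.637 (th-psi-pi/2 -0.008) Ftan 15.31 along z 15.33 rad -3.12
```

15.3 N × 79.3 mm ≈ 1.21 N m while turning, which is snug. Back off, open and rise.

arm_command(increments=[[0.28,[0,0,-1.5],[0,0,0]],[0.28,[0,0,-1.5],[0,0,0]],[0.28,[0,0,0],[0,0,0]],[0.28,[0,0,0],[0,0,0]]])

```text
time_s: 21.6
eef_pos: [551.4, -82.9, 126.4]
orientation: [[0.074, 0.0, 0.997], [-0.997, 0.0, 0.074], [-0.0, -1.0, 0.0]]
force: [0.1, 0.3, 1.0]
width: 0.277
```

```bash
python3 -c "
from h import *
bar()"
```

```text
t 21.60 p [551.36 -82.89 126.42] psi 0.074 F [0.08 0.27 1.01] T [-0.11  0.07  0.02] w 0.277 yaxis [ 0.  0. -1.]
r 79.3 th 1.642 (th-psi-pi/2 -0.003) Ftan -0.10 along z -0.10 rad 0.26
```

arm_command(increments=[[0.28,[0,-15,0],[0,0,0]],[0.28,[0,-35,0],[0,0,0]],[0.28,[0,-45,0],[0,0,0]],[0.28,[0,-45,0],[0,0,0]],[0.28,[-40,0,-20],[0,0,0]],[0.28,[-40,0,-30],[0,0,0]],[0.28,[-30,0,-30],[0,0,0]],[0.28,[0,0,0],[0,0,0]]])

```text
time_s: 22.6
eef_pos: [461.7, 22.2, 267.9]
orientation: [[0.076, 0.001, 0.997], [-0.997, 0.0, 0.076], [-0.0, -1.0, 0.001]]
force: [-0.5, -0.3, 0.9]
width: 0.283
```

```bash
python3 - <<'E'
from h import *
st();d=snap('scene','s12');e=snap('side','d12')
a=cv2.resize(d['image'][100:300,240:470],(400,348),interpolation=cv2.INTER_CUBIC);b=cv2.resize(e['image'][140:340,220:450],(400,348),interpolation=cv2.INTER_CUBIC)
cv2.imwrite('pics/c12.png',cv2.cvtColor(np.hstack([a,b]),cv2.COLOR_RGB2BGR))
R={}
for t in('s12','d12'):
    x=load(t);h=cv2.cvtColor(x['image'],cv2.COLOR_RGB2HSV).astype(int);m=(h[...,0]>=18)&(h[...,0]<=32)&(h[...,1]>120)&(h[...,2]>50)
    n,l,s,c=cv2.connectedComponentsWithStats(m.astype(np.uint8))
    for i in range(1,n):
        if s[i,4]>60: print(t,s[i],c[i]);
E
```

```text
t 22.60 p [461.7   22.22 267.86] psi 0.076 F [-0.54 -0.29  0.9 ] T [-0.1   0.05 -0.01] w 0.283 yaxis [ 0.  0. -1.]
s12 [ 31   0  48  10 237] [49.95  3.08]
s12 [  62   15  167   80 6203] [139.34  50.99]
s12 [ 95 102  36  50 703] [111.75 126.44]
s12 [309 116  13  18 124] [316.27 123.99]
d12 [233 119  37  15  82] [249.26 126.57]
d12 [331 219  17  24 200] [341.38 229.75]
```

View pics/c12.png

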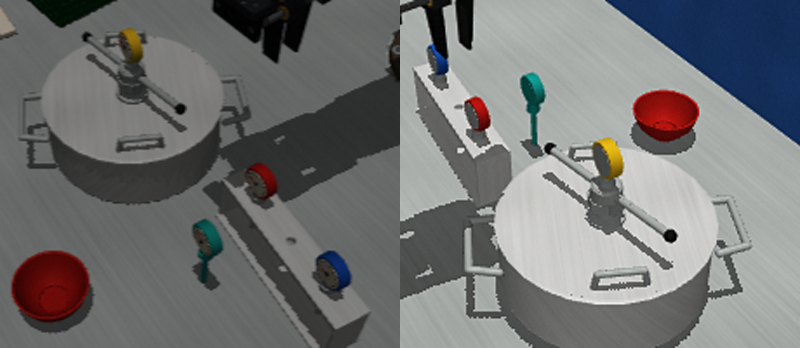

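```bash
python3 - <<'E'
from h import *
print(tri(ray(load('s12'),316.27,123.99),ray(load('d12'),341.38,229.75)))
a=load('s10');b=load('d10');R=[]
for x,c in((a,0),(b,0)):
    h=cv2.cvtColor(x['image'],cv2.COLOR_RGB2HSV).astype(int);m=(h[...,0]>=18)&(h[...,0]<=32)&(h[...,1]>120)&(h[...,2]>50);m[:100]=0;m[:,:300]=0;m[:,360:]=0;m[260:]=0
    n,l,s,c=cv2.connectedComponentsWithStats(m.astype(np.uint8));i=1+s[1:,4].argmax();R.append(ray(x,*c[i]))
print('before turn',tri(*R))
ctrl.finish_job()
E
```

```text
[ 556.03702061 -166.10162839  193.3402491 ]
before turn [ 555.52499535 -165.86193909  193.1877539 ]
the job is handed in; nothing more can be done
```

I lifted the yellow thermometer out of the rack, pushed it home in the gland, snugged the nut with the tommy bar, and handed the job in at about 22.7 s.

- **Seating:** the push stopped at TCP z = 171.0 mm, where the shoulder should meet the nut, with about 15 N against it. In the last pictures the thermometer stands upright on the nut.
- **Tightening:** I turned the nut clockwise about 1.1 rad. The drag was 5–6 N until the collet bit after about 1.0 rad. I stopped at 15.3 N at 79 mm, about 1.21 N m while turning. Afterwards the jaws came free with no residual force.
- **Final state:** the last images show the red and blue thermometers, the bowl and the turquoise look-alike undisturbed, and the gripper clear of everything.

**Checks that disagreed:**
- The two fixed cameras and the wrist camera differed by about 3 mm on the gland's y position. I settled this before inserting by comparing the stem tip with the hole within each view.
- The dial centre measures z = 193 mm in the fixed views against 190 mm expected. The same method read 2 mm high in the rack, so I put this down to rim bias. It did not change during tightening.
- While turning, the tool also felt about 3–4 N along the bar and up to 10 N upward from friction. Neither adds torque to the nut.

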